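Close and lock the split heating jacket

ROBOT

A 6-joint arm with a two-finger parallel gripper is mounted at the origin on the work surface. World frame = base frame: x ahead of the robot, y to its left, z up, the work surface at z = 0. Lengths are in m, angles in degrees, forces in N, time in s.
With the tool pointing down it reaches from about 0.4 to 0.825 m from the base axis. Payload 7 kg.
Tool frame: the origin (TCP) lies midway between the tips of the shut fingers; the grasp point (between the pads) lies ctrl.grasp_offset behind it (ctrl.grasp_offset is the distance from the TCP to the grasp point, in m); z points along the fingers, y is the line along which they close (so a half turn about z gives the same grasp; the last joint's range is limited). The gripper opens to 88 mm and grips with 3 to 60 N. Pads are 19 mm wide; open, the fingers measure 130 mm over their backs; the gripper's body (78 mm by 193 mm) begins 47 mm behind the grasp point.
Start: joints at [-48.753, 20.546, 0.682, 0, -70.136, -16.507], TCP at [0.282, -0.613, 0.227] pointing down, gripper open.
Joint ranges: [-176.03, 176.03], [-82.01, 121.73], [-58.28, 71.71], [-173.87, 95.51], [-174.79, -0.11], [-173.66, 173.66]. Speed limits (degrees/s): [136.94, 136.94, 172.46, 180, 180, 180].

INTERFACE

Orientations are given as [roll, pitch, yaw] about the fixed x, y, z axes, in that order (R = Rz(yaw) Ry(pitch) Rx(roll)).
In Python, from plant import ctrl gives the robot as it stands. The module is installed in compiled form; this text tells all that it offers.
- The arm moves only by the tool send_rows, never from a script. Its argument "increments" is a list that holds one entry, the list of rows, each a list of 4 numbers: the shift along the world's x, y, z normalised to -1 to 1, where 1 is 0.2 m, then the turn about the world's z normalised to -1 to 1, where 1 is 1.5 rad. In form: [[[x, y, z, roll], ...]]. A call has 1 to 12 rows; each row is the pose to reach, as a shift and turn from the pose commanded when the call began; what a row does not reach only later rows make up. A row lasts 1/8 s, in which the tool goes at most 62.5 mm and 10.7 degrees, less where a joint would pass 70% of its speed; a pose out of reach is approached as far as the arm can. A call with a number of a shift or a turn outside -1 to 1 is refused whole. A call with a gripper value outside its range is refused whole. "jaw" is the opening, from 0 (shut) to 1 (fully open), set as the call begins (left out, the last holds). The fingers move at their own pace and stop on an object; the grip force is fixed at half the most. Time passes only in rows, so rows that repeat a pose let the fingers close. It gives the time, the measured TCP pose, the force, the opening and the grip force at its end, in the units of the state.
- ctrl.get_obs(): the state, without advancing time (a new reading comes with each control period).
- ctrl.snapshot(name): name is "scene" or "top" or "wrist"; returns the picture (420x560x3 uint8, red, green, blue); there is no depth.
- ctrl.calibration(name): a dict with "mtx" (3x3 intrinsics, pixels), "eye" and "attitude" of the camera in the world. Camera axes: x right, y up, looking along -z (the intrinsics and any distortion apply to the point x, -y, -z); pixel columns grow to the right and rows downward; lengths in m; the calibration is good to about 2 mm. The wrist camera is an equidistant fisheye: a pixel r from the principal point sees the ray r / f radians off the axis. A picture is of the moment at which its call begins: read the wrist's pose just before it. calibration takes no time and is no camera call; for the wrist camera it gives the pose at the moment of the call.
- ctrl.close_job(): hands the job in; it is judged then, once.
Trained networks look in the newest picture that a camera, given by its name, has taken for a name from the list of things; names that differ only in an ending like _2 or _b are one class to them, and where a whole thing is asked for, a point or a joint stands for the part that bears it (a point fixed in the world has none). Each returns a list of dicts, best first, with "conf" (0 to 1); they miss things now and then, are a little off and sometimes report something else, mostly with a low value. They report only what shows in the picture. A call takes as long as a camera call. They do not tell look-alikes from the thing itself.
- ctrl.trace(thing, camera): "mask" (420x560 bool, what is visible of it) and "bbox" ([left, top, right, bottom] in pixels, round what is visible of it).
- ctrl.spot_point(thing, camera): "pixel" ([row, column] in pixels: a listed point, or the origin of a listed thing).
The state is a dict: "clock": time; "joint_pos": joint angles; "qvel": joint speeds; "tau": joint torques, N m; "tool_pos": TCP position; "orientation": TCP orientation; "force": force on the tool from outside, world axes, zero at the start; "moment": the same for the moment, N m; "opening": finger opening in m; "gripper_force": force on a finger pad.
Only numpy, scipy, OpenCV 4.12 (cv2) and the standard library are available. Lean on these libraries where they do the work, as an engineer would, in place of code of your own. Each camera call takes 0.05 s, during which the arm holds its last target. There are 200 camera calls.

TASK

Swing the two hinged halves of the heating jacket shut around the jar until their edges meet, then take the fork key from its stand, fit it over the captive screw on the front lug and turn the screw clockwise to its stop. Stand the key back in its hole in the stand, fully down; keep the jar upright in the jacket and do not knock over or shove anything else, nor turn the screw before both halves are shut.

Things in the scene. Friction and masses are not known exactly. Their poses are not given: they have to be found in the camera images.
- jacket: Grey base plate (150 x 120 x 10 mm) of the split heating jacket, fixed, yaw varies. Origin: underside, under the centre of the closed jacket; -x is its front (roughly towards the robot), +y left. Closed, the two bare aluminium half-round shells form a ring of 49 mm outer radius, 6 mm wall, from 14 to 84 mm above the bench, free edges meeting at the front.
- jacket_hinge (a point): Foot of the vertical hinge axis shared by both halves, at x = +58 mm, y = 0 of the jacket, at bench height. A hinge pin of 92 mm height stands there.
- half_left (a joint): Left (+y) shell half: 0 = shut on the seam (hard stop), grows in rad as it swings out, to 1.5; starts 0.6 to 1.2. Closing turns it counter-clockwise seen from above. Stiff friction hinge (0.25 N m, about 3.1 N at the knob), stays where left. At its front is the lower lug (36 x 30 mm, 40 to 60 mm above the bench, reaching to 142 mm from the hinge).
- half_right (a joint): Right (-y) half, mirror image: 0 = shut, starts 0.6 to 1.2, closing turns it clockwise seen from above. At its front is the upper lug (36 x 30 mm, 64 to 80 mm above the bench) with the captive screw. The lugs lie at different heights and overlap when shut; either half may be closed first.
- half_left_knob (a point): Top centre of the upright black round knob (12 mm diameter, 32 mm tall, top 116 mm above the bench) on an 18 mm square boss (top 84 mm above the bench) on the outside of the left half; push or pull the half by it. Shut, it lies at x = 0, y = +56 mm of the jacket.
- half_right_knob (a point): The same on the right half; shut it lies at x = 0, y = -56 mm of the jacket.
- screw (a joint): Captive quarter-turn screw on the upper lug: grows in rad as it turns clockwise seen from above; starts 0 to 0.35, hard stop (locked) at 1.40. Friction 0.05 N m, it stays where it is left.
- screw_head (a point): On the screw's vertical axis, on top of its dark round disc (25 mm diameter), 84 mm above the bench; turns with the screw. A bar 20 mm long (this point's x), 6 mm thick (y), 10 mm high stands on the disc; the fork key goes over it. With the halves shut it lies at x = -66 mm, y = 0 of the jacket.
- key: Loose fork key, 96 mm tall, about 120 g, upright; origin under its centre. Below: two steel prongs 12 mm deep, 18 mm long (x), the gap between them 8.4 mm (open along x), 22.4 mm over both (y); fits over the screw's bar with key x along the bar, either way round. Above: a block of the same outline to 24 mm, round shaft to 60 mm, flat black handle 38 mm (x) by 12 mm (y) from 60 to 96 mm.
- key_tip (a point): The key's origin: centre of the underside, between the prong ends. It comes down onto the screw's disc (height of screw_head) when the key is seated.
- key_grip (a point): Middle of the key's handle, 78 mm above its underside; grip it across key y (12 mm).
- stand: White block 75 x 75 mm, 32 mm high, on an 85 mm square grey foot, fixed left or right of the jacket. In its one rectangular hole (23.5 mm in x, 29 mm in y, 25 mm deep) the key stands, key x along stand x (within 0.05 rad; either way round fits). Origin under its centre.
- stand_in (a point): Centre of the floor of the stand's hole, 7 mm above the bench.
- jar: Loose amber glass jar, 54 mm diameter, 72 mm tall, 150 g, standing on the base plate (10 mm above the bench) in the middle of the jacket; clears the shells by 16 mm. Origin at the centre of its underside.
- vial_rack: Bystander: white vial rack 70 x 110 mm, 61 mm high with its vials, fixed, on the other side of the jacket from the stand.
- beaker: Bystander: loose glass beaker, 66 mm diameter, 85 mm tall. Origin under its centre.
- reagent: Bystander: loose amber bottle, 64 mm diameter, 130 mm tall. Origin under its centre.
- pot: Bystander: loose white plastic pot, 44 mm diameter, 45 mm tall. Origin under its centre.
- weight: Bystander: loose brass weight, 26 mm diameter, 35 mm tall. Origin under its centre.
Not all that is in view belongs to the job. Of the things shaped like the key, the steel one is meant.

How it is judged:
By the outcome, as a careful person would: the job done as asked, in the order asked, and still so for the second after the job is handed in, with the robot touching nothing.
It also fails if it takes over 72 s, if anything falls off the work surface, if the arm or the gripper's body presses on something with over 40 N, if the wrist force passes 120 N, or if a joint passes its speed limit or range.

## Working session

There is one attempt and no reset: what is moved stays moved. The work goes in short steps, Python scripts to look and compute and a tool call to move; the robot and the scene stay as the last step left them, time stands still between calls to the robot, and variables do not carry over. Pictures are saved under pics/ and viewed, at most 10 in all, crops included, and the job is handed in when it is done.

Besides the shell and the picture viewer there is one more tool, called after "Request:" by a JSON object that holds its "method" and its "body". send_rows: Moves the arm, as the interface text tells. Its arguments: {"type":"object","properties":{"increments":{"type":"array"},"jaw":{"type":"number"}},"required":["increments"]}

```bash
mkdir -p pics
cat > h.py <<'E'
import numpy as np, cv2
from plant import ctrl
from scipy.spatial.transform import Rotation as R
def cal(c):
    k=ctrl.calibration(c); return {a:np.array(b,float) for a,b in k.items() if a in('mtx','eye','attitude')},k
def Rm(a):
    a=np.array(a,float)
    return a if a.shape==(3,3) else R.from_euler('xyz',a,degrees=True).as_matrix()
def toz(c,px,z):
    k,_=cal(c); r,cc=px; M=k['mtx']
    x=(cc-M[0,2])/M[0,0]; y=(r-M[1,2])/M[1,1]
    if c=='wrist':
        t=np.hypot(x,y); s=np.sin(t)/t if t>1e-9 else 1; d=np.array([x*s,-y*s,-np.cos(t)])
    else: d=np.array([x,-y,-1])
    d=Rm(k['attitude'])@d; e=k['eye']
    return e+d*(z-e[2])/d[2]
def proj(c,P):
    k,_=cal(c); p=Rm(k['attitude']).T@(np.array(P)-k['eye']); M=k['mtx']
    v=np.array([p[0],-p[1],-p[2]])
    if c=='wrist':
        t=np.arctan2(np.hypot(v[0],v[1]),v[2]); n=np.hypot(v[0],v[1]); x,y=v[:2]/n*t
    else: x,y=v[:2]/v[2]
    return M[1,1]*y+M[1,2],M[0,0]*x+M[0,2]
E
cat > a.py <<'E'
from h import *
np.set_printoptions(precision=4,suppress=True)
for c in ('scene','top'):
    cv2.imwrite(f'pics/{c}0.png',ctrl.snapshot(c)[...,::-1]); print(c,cal(c)[1])
Z=dict(jacket_hinge=0,half_left_knob=.116,half_right_knob=.116,screw_head=.084,key_grip=.085,stand_in=.007,jar=.01,stand=0,key=.007,beaker=0,reagent=0,pot=0,weight=0,vial_rack=0,jacket=0)
for n,z in Z.items():
    for c in ('scene','top'):
        for d in ctrl.spot_point(n,c)[:3]:
            print(n,c,round(d['conf'],2),np.round(d['pixel']),toz(c,d['pixel'],z)[:2])
print(ctrl.grasp_offset,ctrl.get_obs())
E
python3 a.py
```

```text
scene {'mtx': array([[485.2137,   0.    , 273.0551],
       [  0.    , 485.2137, 203.7703],
       [  0.    ,   0.    ,   1.    ]]), 'eye': array([ 0.9951, -0.4276,  1.0432]), 'attitude': array([32.2345, -0.0745, 45.3221])}
top {'mtx': array([[415.7644,   0.    , 269.8182],
       [  0.    , 415.7644, 207.3239],
       [  0.    ,   0.    ,   1.    ]]), 'eye': array([ 0.4375, -0.0007,  0.9845]), 'attitude': array([  7.6393,   0.2785, -90.9422])}
jacket_hinge scene 0.84 [222. 292.] [0.598  0.0314]
jacket_hinge scene 0.68 [207. 274.] [0.5359 0.0306]
jacket_hinge top 0.6 [196. 262.] [0.5973 0.0207]
half_left_knob scene 0.93 [187. 319.] [0.622 0.091]
half_left_knob top 0.94 [174. 226.] [0.6269 0.0943]
half_right_knob scene 0.68 [212. 258.] [ 0.5729 -0.056 ]
half_right_knob top 0.86 [200. 296.] [ 0.5683 -0.0543]
screw_head scene 0.62 [194. 240.] [ 0.4912 -0.0386]
screw_head top 0.48 [242. 292.] [ 0.4826 -0.045 ]
key_grip scene 0.78 [249. 127.] [ 0.4233 -0.3139]
key_grip scene 0.74 [233. 162.] [ 0.4468 -0.2333]
key_grip scene 0.65 [279. 147.] [ 0.5137 -0.3257]
key_grip top 0.54 [222. 418.] 
[... 1560 characters left out ...]
.4704 0.3304]
vial_rack top 0.67 [251. 133.] [0.4711 0.3264]
vial_rack top 0.17 [223. 419.] [ 0.5253 -0.3509]
jacket scene 0.66 [206. 275.] [0.5367 0.0331]
jacket top 0.63 [225. 261.] [0.5278 0.0228]
0.0188 {'clock': 1.6, 'joint_pos': array([-48.7533,  20.5475,   0.6805,  -0.0014, -70.1355, -16.5077]), 'qvel': array([ 0.0804, -0.0083,  0.0191, -0.0036, -0.0425,  0.0098]), 'tau': array([ -0.0005, -58.2372,  29.33  ,   7.0027,   0.0125,  -0.    ]), 'tool_pos': array([ 0.2825, -0.613 ,  0.2265]), 'orientation': array([ 179.9972,    0.0005, -155.2615]), 'force': array([ 0.752 ,  0.9816, -0.836 ]), 'moment': array([-0.0232,  0.0283, -0.0071]), 'gripper_force': 0.0, 'opening': 0.08754589129842928}
```

Run:
```python
import cv2
a=cv2.imread('pics/scene0.png')[100:340,90:410]; cv2.imwrite('pics/s1.png',cv2.resize(a,None,fx=2.5,fy=2.5,interpolation=2))
b=cv2.imread('pics/top0.png')[130:310,130:440]; cv2.imwrite('pics/t1.png',cv2.resize(b,None,fx=2.5,fy=2.5,interpolation=2))
```

```text
(no output)
```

View pics/s1.png

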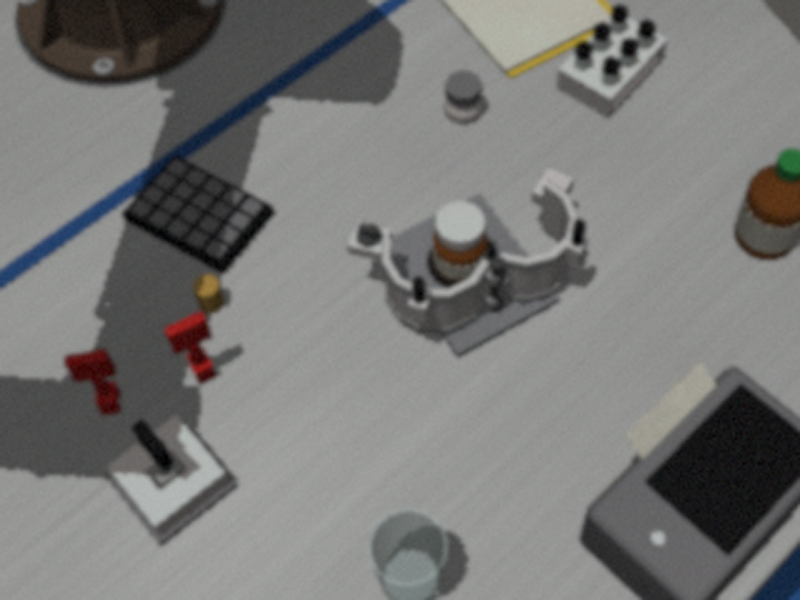

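View pics/t1.png

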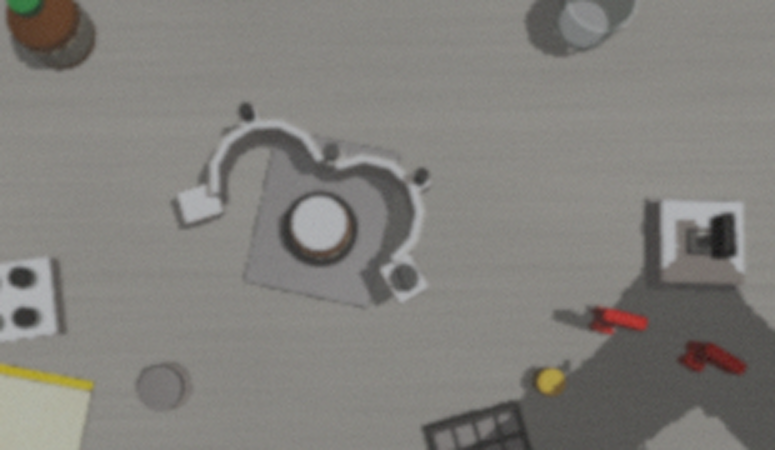

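The views show the jacket open at the centre, with the screw disc at top px (row 241, col 291). The steel key stands in the white stand at about (222, 418), and the two red look-alikes are in front of it. Next I fit the jacket pose and hinge angles.

```bash
cat > fit.py <<'E'
from h import *
from scipy.optimize import least_squares
np.set_printoptions(precision=4,suppress=True)
obs=[('h','scene',(222,292)),('h','top',(196,262)),('l','scene',None),('l','top',None),('r','scene',None),('r','top',None),('s','scene',None),('s','top',None),('j','scene',None),('j','top',None)]
nm=dict(h='jacket_hinge',l='half_left_knob',r='half_right_knob',s='screw_head',j='jacket')
def px(k,c):
    return ctrl.spot_point(nm[k],c)[0]['pixel']
O=[(k,c,np.mean([px(k,c) for _ in range(1)],0)) for k,c,_ in obs]
def rot(a): return np.array([[np.cos(a),-np.sin(a)],[np.sin(a),np.cos(a)]])
def pts(p):
    x,y,w,a,b=p; o=np.array([x,y]); W=rot(w); h=np.array([.058,0])
    f=lambda q,z:np.r_[o+W@q,z]
    return dict(h=f(h,0),l=f(h+rot(-a)@[-.058,.056],.116),r=f(h+rot(b)@[-.058,-.056],.116),s=f(h+rot(b)@[-.124,0],.084),j=f(np.zeros(2),0))
def res(p):
    P=pts(p); e=[np.subtract(proj(c,P[k]),q)*(.5 if k in'jh' else 1) for k,c,q in O]
    return np.r_[np.ravel(e),(p[2]+.19)/.05]
if __name__=='__main__':
    s=least_squares(res,[.54,.03,-.19,.9,.8],loss='soft_l1'); print(s.x,np.degrees(s.x[2:])); print(res(s.x).round(1))
    for k,v in pts(s.x).items(): print(k,v)
    for c in('scene','top'):
        m=ctrl.trace('key',c); print(c,[(d['conf'],d['bbox']) for d in m[:4]])
    # stand white-block orientation (top): minAreaRect
    for c in('scene','top'):
        for n in('stand',):
            d=ctrl.trace(n,c)
            for q in d[:2]:
                cs,_=cv2.findContours(q['mask'].astype('u1') if 0 else q['mask'].astype(np.uint8),0,2)
                r=cv2.minAreaRect(max(cs,key=cv2.contourArea)); print(c,n,q['conf'],r)
E
python3 fit.py
```

```text
[ 0.5338  0.0315 -0.1686  1.0818  0.718 ] [-9.6589 61.9799 41.1398]
[ 0.3 -2.4  1.3 -0.2  0.1  2.3  0.5 -0.1 -0.5 -0.7 -1.2  0.9 -0.4 -3.1
 -1.2 -1.  -0.2 -0.6 -1.2 -1.8  0.4]
h [0.591  0.0218 0.    ]
l [0.6259 0.0944 0.116 ]
r [ 0.5708 -0.0563  0.116 ]
s [ 0.4853 -0.043   0.084 ]
j [0.5338 0.0315 0.    ]
scene [(0.82, [115.0, 238.0, 138.3, 266.7]), (0.68, [143.8, 264.3, 163.6, 294.9]), (0.67, [153.6, 225.9, 173.5, 250.4])]
top [(0.8, [403.1, 265.8, 425.6, 279.4]), (0.71, [401.0, 215.0, 425.6, 235.2]), (0.58, [363.3, 254.9, 389.7, 268.6]), (0.53, [388.5, 213.1, 430.5, 249.8])]
scene stand 0.79 ((157.89024353027344, 290.48779296875), (39.04344177246094, 40.13665771484375), 51.34019470214844)
top stand 0.9 ((407.0, 227.5), (35.0, 38.0), 90.0)
top stand 0.43 ((257.5, 221.5), (25.0, 23.0), 90.0)
```

Request:
{"method": "send_rows", "body": {"increments": [[[0.1,0.22,0,0.03],[0.21,0.44,0,0.06],[0.32,0.66,0,0.09],[0.43,0.884,0,0.114]]], "jaw": 0.5}}

```text
clock: 2.8
tool_pos: [0.369, -0.4349, 0.2267]
orientation: [-180.0, 0.0, -145.4]
force: [1.7, 0.6, -0.1]
opening: 0.0532
gripper_force: 0.0
```

Request:
{"method": "send_rows", "body": {"increments": [[[0.1,0.22,0,0.03],[0.21,0.44,0,0.06],[0.32,0.66,0,0.09],[0.43,0.884,0,0.114]]]}}

```text
clock: 3.3
tool_pos: [0.4551, -0.258, 0.2269]
orientation: [-180.0, 0.0, -135.6]
force: [1.1, -0.0, -0.3]
opening: 0.0438
gripper_force: 0.0
```

Request:
{"method": "send_rows", "body": {"increments": [[[0.1,0.22,0,0.03],[0.21,0.44,0,0.06],[0.32,0.66,0,0.09],[0.43,0.884,0,0.114]]]}}

```text
clock: 3.8
tool_pos: [0.5411, -0.081, 0.2269]
orientation: [-180.0, 0.0, -125.8]
force: [1.2, 0.1, 1.1]
opening: 0.0435
gripper_force: 0.0
```

Request:
{"method": "send_rows", "body": {"increments": [[[0.1,0.22,0,0.03],[0.21,0.44,0,0.06],[0.32,0.66,0,0.09],[0.43,0.884,0,0.112],[0.43,0.884,0,0.112]]]}}

```text
clock: 4.42
tool_pos: [0.6275, 0.0971, 0.2257]
orientation: [180.0, -0.0, -116.1]
force: [0.3, -0.3, -0.2]
opening: 0.0439
gripper_force: 0.0
```

Run:
```python
from h import *
np.set_printoptions(precision=4,suppress=True)
cv2.imwrite('pics/w1.png',ctrl.snapshot('wrist')[...,::-1])
o=ctrl.get_obs(); print(o['clock'],o['tool_pos'],o['orientation'],cal('wrist')[1])
for n,z in dict(jacket_hinge=0,half_left_knob=.116,half_right_knob=.116,screw_head=.084,jar=.01,jacket=0).items():
    for d in ctrl.spot_point(n,'wrist')[:2]: print(n,round(d['conf'],2),np.round(d['pixel']),toz('wrist',d['pixel'],z)[:2])
```

```text
4.475 [0.6267 0.0956 0.2258] [ 179.9618   -0.0441 -116.131 ] {'mtx': array([[325.1923,   0.    , 280.639 ],
       [  0.    , 325.1923, 207.7624],
       [  0.    ,   0.    ,   1.    ]]), 'eye': array([0.5969, 0.035 , 0.3843]), 'attitude': array([-14.7965,  -0.0239, 153.8968])}
jacket_hinge 0.95 [109. 278.] [0.5914 0.0165]
half_left_knob 0.68 [201. 278.] [0.6267 0.091 ]
half_right_knob 0.97 [ 11. 259.] [ 0.5694 -0.062 ]
screw_head 0.58 [  0. 353.] [ 0.4802 -0.048 ]
jar 0.84 [ 96. 330.] [0.5306 0.0278]
```

View pics/w1.png

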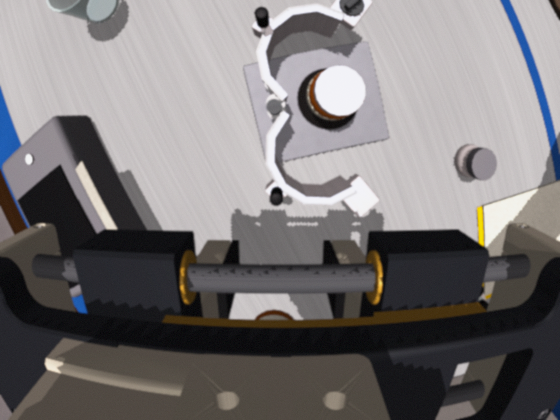

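The wrist view shows the left knob's top at about (201, 278), which matches the fit to within 4 mm. I'll descend and grip it.

Request:
{"method": "send_rows", "body": {"increments": [[[0,-0.01,-0.2,0],[0,-0.01,-0.4,0],[0,-0.01,-0.58,0],[0,-0.01,-0.67,0],[0,-0.01,-0.67,0]]]}}

```text
clock: 5.4
tool_pos: [0.626, 0.0916, 0.0919]
orientation: [179.9, -0.1, -116.3]
force: [-0.4, 0.5, 1.0]
opening: 0.044
gripper_force: 0.0
```

Request:
{"method": "send_rows", "body": {"increments": [[[0,0,0,0],[0,0,0,0],[0,0,0,0],[0,0,0,0],[0,0,0,0]]], "jaw": 0}}

```text
clock: 6.02
tool_pos: [0.6273, 0.0923, 0.0934]
orientation: [-179.9, 0.1, -116.2]
force: [0.3, -0.6, 4.4]
opening: 0.0111
gripper_force: 30.0
```

```bash
cat > arc.py <<'E'
import sys,numpy as np
# arc.py hx hy px py total_deg n : rows rel to p
hx,hy,px,py,t,n=map(float,sys.argv[1:])
v=complex(px-hx,py-hy); print(abs(v),np.degrees(np.angle(v)))
for a in np.radians(t)*np.arange(1,n+1)/n:
    d=v*np.exp(1j*a)-v; print([round(d.real/.2,3),round(d.imag/.2,3),0,round(a/1.5,3)])
E
python3 arc.py .591 .0195 .627 .092 58 10
```

```text
0.08094596963407136 63.59322405433611
[np.float64(-0.038), np.float64(0.016), 0, np.float64(0.067)]
[np.float64(-0.077), np.float64(0.029), 0, np.float64(0.135)]
[np.float64(-0.117), np.float64(0.037), 0, np.float64(0.202)]
[np.float64(-0.157), np.float64(0.042), 0, np.float64(0.27)]
[np.float64(-0.198), np.float64(0.042), 0, np.float64(0.337)]
[np.float64(-0.239), np.float64(0.038), 0, np.float64(0.405)]
[np.float64(-0.279), np.float64(0.03), 0, np.float64(0.472)]
[np.float64(-0.318), np.float64(0.018), 0, np.float64(0.54)]
[np.float64(-0.356), np.float64(0.002), 0, np.float64(0.607)]
[np.float64(-0.392), np.float64(-0.018), 0, np.float64(0.675)]
```

Request:
{"method": "send_rows", "body": {"increments": [[[-0.038,0.016,0,0.067],[-0.077,0.029,0,0.135],[-0.117,0.037,0,0.202],[-0.157,0.042,0,0.27],[-0.198,0.042,0,0.337],[-0.239,0.038,0,0.405]]]}}

```text
clock: 6.78
tool_pos: [0.5795, 0.0995, 0.0934]
orientation: [-179.9, -0.0, -81.2]
force: [3.6, -4.8, 3.6]
opening: 0.0109
gripper_force: 30.0
```

Request:
{"method": "send_rows", "body": {"increments": [[[-0.04,-0.008,0,0.067],[-0.079,-0.02,0,0.135],[-0.117,-0.036,0,0.202],[-0.153,-0.056,0,0.27],[-0.153,-0.056,0,0.27]]]}}

```text
clock: 7.4
tool_pos: [0.5485, 0.0878, 0.0934]
orientation: [-180.0, -0.1, -58.1]
force: [2.3, -4.8, 4.1]
opening: 0.0112
gripper_force: 30.0
```

Request:
{"method": "send_rows", "body": {"increments": [[[-0.01,-0.007,0,0.017],[-0.02,-0.014,0,0.034],[-0.025,-0.018,0,0.05],[-0.025,-0.018,0,0.05]]]}}

```text
clock: 7.9
tool_pos: [0.5475, 0.087, 0.0935]
orientation: [-179.5, -0.1, -53.9]
force: [14.7, 2.0, -8.3]
opening: 0.011
gripper_force: 30.0
```

Request:
{"method": "send_rows", "body": {"increments": [[[-0.008,-0.006,0,0.0],[-0.012,-0.009,0,0.0],[-0.012,-0.009,0,0.0]]]}}

```text
clock: 8.28
tool_pos: [0.5475, 0.0869, 0.0936]
orientation: [-179.2, -0.1, -53.9]
force: [22.4, 6.5, -17.5]
opening: 0.0116
gripper_force: 30.0
```

Request:
{"method": "send_rows", "body": {"increments": [[[0.02,0.015,0,0.0],[0.02,0.015,0,0.0],[0.02,0.015,0.0,0.0],[0.02,0.015,0.15,0.0],[0.02,0.015,0.3,0.0]]], "jaw": 0.5}}

```text
clock: 8.9
tool_pos: [0.5438, 0.0857, 0.1529]
orientation: [179.9, 0.0, -53.9]
force: [0.7, 0.6, 0.3]
opening: 0.0436
gripper_force: 0.0
```

Request:
{"method": "send_rows", "body": {"increments": [[[0.02,-0.12,0.1,-0.1],[0.05,-0.25,0.1,-0.22],[0.08,-0.42,0.1,-0.34],[0.1,-0.6,0.1,-0.46],[0.119,-0.754,0.1,-0.593],[0.119,-0.754,0.1,-0.593],[0.119,-0.754,0.1,-0.593]]]}}

```text
clock: 9.78
tool_pos: [0.568, -0.0646, 0.1725]
orientation: [180.0, 0.0, -104.8]
force: [-0.1, -0.2, 0.4]
opening: 0.0443
gripper_force: 0.0
```

Run:
```python
from h import *
np.set_printoptions(precision=4,suppress=True)
for c in('wrist','top','scene'):
  ctrl.snapshot(c)
  for n,z in dict(jacket_hinge=0,half_left_knob=.116,half_right_knob=.116,screw_head=.084,jar=.01,jacket=0).items():
    for d in ctrl.spot_point(n,c)[:1]: print(c,n,round(d['conf'],2),np.round(d['pixel']),toz(c,d['pixel'],z)[:2])
o=ctrl.get_obs(); print(o['clock'],o['tool_pos'],o['orientation'])
```

```text
wrist jacket_hinge 0.82 [267. 279.] [0.5927 0.0216]
wrist half_left_knob 0.55 [231. 280.] [ 0.5702 -0.0583]
wrist half_right_knob 0.97 [231. 280.] [ 0.5706 -0.0579]
wrist screw_head 0.62 [209. 387.] [ 0.4846 -0.043 ]
wrist jar 0.61 [266. 333.] [0.5342 0.0306]
top jacket_hinge 0.8 [194. 264.] [0.6021 0.0158]
top half_left_knob 0.93 [210. 230.] [0.5494 0.0856]
top screw_head 0.6 [238. 291.] [ 0.4904 -0.0432]
top jar 0.72 [222. 259.] [0.535  0.0284]
top jacket 0.67 [224. 258.] [0.5303 0.0295]
scene jacket_hinge 0.72 [224. 289.] [0.5985 0.0213]
scene half_right_knob 0.76 [212. 256.] [ 0.5692 -0.0571]
scene screw_head 0.42 [195. 238.] [ 0.4906 -0.0429]
scene jar 0.67 [215. 255.] [ 0.5246 -0.0238]
scene jacket 0.83 [204. 274.] [0.5321 0.0366]
10.825 [ 0.5685 -0.0647  0.1726] [ 179.9982   -0.0026 -104.8971]
```

Request:
{"method": "send_rows", "body": {"increments": [[[0.008,0.03,0,0],[0.008,0.03,-0.2,0],[0.008,0.03,-0.35,0],[0.008,0.03,-0.395,0],[0.008,0.03,-0.395,0]]]}}

```text
clock: 11.45
tool_pos: [0.5702, -0.0585, 0.0936]
orientation: [180.0, -0.0, -104.9]
force: [0.2, 0.5, 0.6]
opening: 0.0436
gripper_force: 0.0
```

Request:
{"method": "send_rows", "body": {"increments": [[[0,0,0,0],[0,0,0,0],[0,0,0,0],[0,0,0,0],[0,0,0,0]]], "jaw": 0}}

```text
clock: 12.08
tool_pos: [0.5701, -0.0586, 0.0939]
orientation: [-180.0, 0.0, -104.9]
force: [-1.6, 0.8, 3.7]
opening: 0.0112
gripper_force: 30.0
```

```bash
python3 arc.py .5924 .0195 .570 -.0583 -38 7
```

```text
0.08096048418827548 -106.06204815816022
[np.float64(-0.036), np.float64(0.012), 0, np.float64(-0.063)]
[np.float64(-0.071), np.float64(0.028), 0, np.float64(-0.126)]
[np.float64(-0.105), np.float64(0.047), 0, np.float64(-0.189)]
[np.float64(-0.136), np.float64(0.069), 0, np.float64(-0.253)]
[np.float64(-0.165), np.float64(0.094), 0, np.float64(-0.316)]
[np.float64(-0.192), np.float64(0.121), 0, np.float64(-0.379)]
[np.float64(-0.216), np.float64(0.151), 0, np.float64(-0.442)]
```

Request:
{"method": "send_rows", "body": {"increments": [[[-0.036,0.012,0,-0.063],[-0.071,0.028,0,-0.126],[-0.105,0.047,0,-0.189],[-0.136,0.069,0,-0.253],[-0.165,0.094,0,-0.316],[-0.192,0.121,0,-0.379],[-0.216,0.151,0,-0.442],[-0.216,0.151,0,-0.442]]]}}

```text
clock: 13.08
tool_pos: [0.5267, -0.0283, 0.0939]
orientation: [180.0, 0.0, -142.8]
force: [-3.0, 1.2, 6.5]
opening: 0.0111
gripper_force: 30.0
```

Request:
{"method": "send_rows", "body": {"increments": [[[-0.006,0.01,0,-0.02],[-0.011,0.02,0,-0.035],[-0.016,0.028,0,-0.05],[-0.016,0.028,0,-0.05]]]}}

```text
clock: 13.58
tool_pos: [0.5235, -0.0235, 0.0939]
orientation: [-180.0, -0.1, -147.1]
force: [-2.6, -3.2, 6.5]
opening: 0.0109
gripper_force: 30.0
```

Request:
{"method": "send_rows", "body": {"increments": [[[-0.004,0.007,0,0],[-0.008,0.013,0,0],[-0.008,0.013,0,0]]]}}

```text
clock: 13.95
tool_pos: [0.5228, -0.0224, 0.0939]
orientation: [-179.8, -0.1, -147.1]
force: [4.7, -14.9, 1.6]
opening: 0.0111
gripper_force: 30.0
```

Request:
{"method": "send_rows", "body": {"increments": [[[-0.004,0.006,0,0],[-0.008,0.013,0,0],[-0.008,0.013,0,0]]]}}

```text
clock: 14.32
tool_pos: [0.5227, -0.0222, 0.094]
orientation: [-179.6, -0.1, -147.1]
force: [16.2, -32.0, -6.9]
opening: 0.0114
gripper_force: 30.0
```

Request:
{"method": "send_rows", "body": {"increments": [[[0.012,-0.02,0,0.0],[0.012,-0.02,0,0.0],[0.012,-0.02,0.0,0.0],[0.012,-0.02,0.2,0.0],[0.012,-0.02,0.45,0],[0.012,-0.02,0.7,0.0],[0.012,-0.02,0.7,0.0],[0.012,-0.02,0.7,0.0]]], "jaw": 0.5}}

```text
clock: 15.32
tool_pos: [0.5225, -0.0211, 0.2334]
orientation: [180.0, 0.0, -147.1]
force: [-0.4, 0.1, -0.6]
opening: 0.0437
gripper_force: 0.0
```

Run:
```python
from h import *
np.set_printoptions(precision=4,suppress=True)
for c in('wrist','top'):
  im=ctrl.snapshot(c)[...,::-1]
  if c=='wrist':
    r,q=map(int,proj(c,[.4707,.047,.084])); print(r,q)
    y0,x0=max(r-110,0),max(q-140,0); cv2.imwrite('pics/w2.png',cv2.resize(im[y0:y0+200,x0:x0+270],None,fx=2.9,fy=2.9,interpolation=2)); cv2.imwrite('pics/w2full.png',im); print(y0,x0)
  for n,z in dict(half_left_knob=.116,half_right_knob=.116,screw_head=.084,jar=.01,jacket=0,stand_in=.007).items():
    for d in ctrl.spot_point(n,c)[:1]: print(c,n,round(d['conf'],2),np.round(d['pixel']),toz(c,d['pixel'],z)[:2])
k=cal('wrist')[1]; print(k['eye'],k['attitude']); o=ctrl.get_obs(); print(o['clock'],o['tool_pos'],o['orientation'])
```

```text
188 366
78 226
wrist half_right_knob 0.8 [199. 277.] [ 0.5211 -0.025 ]
wrist screw_head 0.82 [189. 368.] [0.4699 0.048 ]
wrist jar 0.82 [212. 314.] [0.5316 0.0331]
wrist stand_in 0.88 [56. 90.] [ 0.5131 -0.3247]
top jar 0.5 [283. 351.] [ 0.3888 -0.1815]
top jacket 0.51 [228. 407.] [ 0.5141 -0.3232]
top stand_in 0.76 [231. 408.] [ 0.5079 -0.3215]
[ 0.4655 -0.058   0.3919] [-14.8396  -0.0144 122.8438]
16.025 [ 0.5229 -0.0216  0.2335] [ 179.9981   -0.0022 -147.1826]
```

View pics/w2.png

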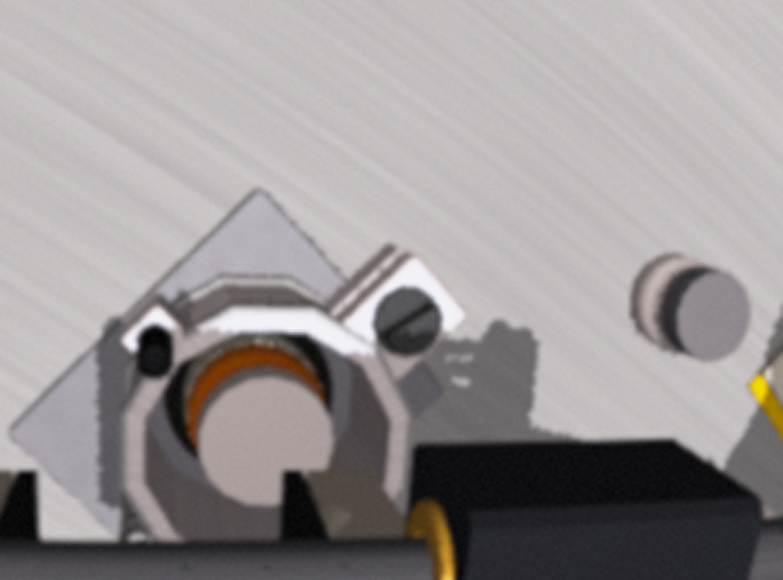

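The wrist crop shows the upper lug and the screw slot at crop (408, 320), with both shells forming a ring. I'll overlay the closed model to check the small grey square at crop (415, 385).

```bash
cat > ov.py <<'E'
from h import *
im=cv2.imread('pics/w2full.png'); o=np.array([.5351,.03235]); w=np.radians(-12.8)
W=np.array([[np.cos(w),-np.sin(w)],[np.sin(w),np.cos(w)]])
S=2.9; big=cv2.resize(im[78:278,226:496],None,fx=S,fy=S,interpolation=2)
def P(x,y,z):
    r,c=proj('wrist',np.r_[o+W@[x,y],z]); return (int((c-226)*S),int((r-78)*S))
def poly(l,z,col): cv2.polylines(big,[np.array([P(a,b,z) for a,b in l])],True,col,1)
q=lambda x0,x1,y0,y1:[(x0,y0),(x1,y0),(x1,y1),(x0,y1)]
poly(q(-.084,-.048,-.015,.015),.08,(0,0,255)); poly(q(-.084,-.048,-.015,.015),.06,(0,255,0))
t=np.linspace(0,6.28,60); poly([(.049*np.cos(a),.049*np.sin(a)) for a in t],.084,(255,0,0))
poly([(.0125*np.cos(a)-.066,.0125*np.sin(a)) for a in t],.084,(0,255,255))
poly([(.006*np.cos(a),.006*np.sin(a)+.056) for a in t],.116,(255,255,0));poly([(.006*np.cos(a),.006*np.sin(a)-.056) for a in t],.116,(255,255,0))
poly(q(-.009,.009,.047,.065),.084,(255,0,255))
cv2.imwrite('pics/ov.png',big)
E
python3 ov.py
```

```text
(no output)
```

View pics/ov.png

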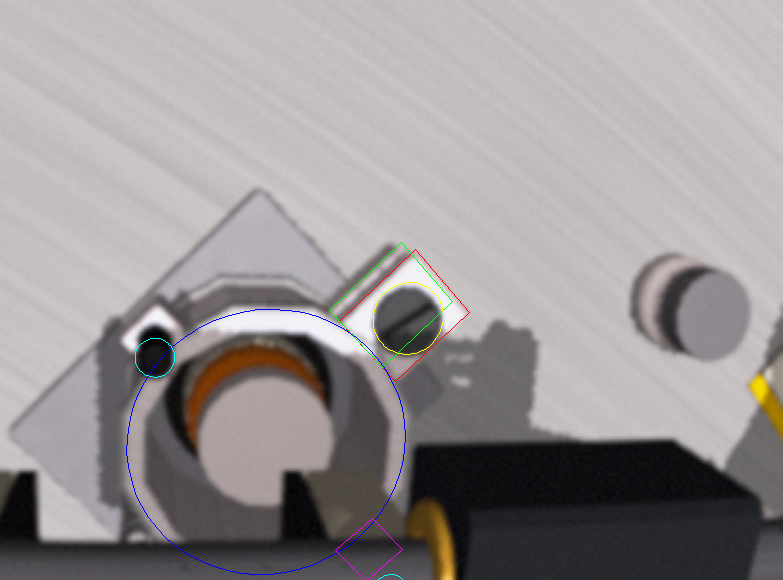

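The closed model overlays well, so both halves are shut, and the screw sits at (0.4707, 0.0470). Next is the bar angle.

Run:
```python
from h import *
im=cv2.imread('pics/w2full.png'); r,c=189,367
cv2.imwrite('pics/z.png',cv2.resize(im[r-18:r+18,c-22:c+22],None,fx=16,fy=16,interpolation=2))
g=cv2.cvtColor(im,6).astype(int); print(g[r-13:r+14,c-14:c+15])
```

```text
[[146 119 117 142 180 217 235 240 240 236 224 200 194 202 203 204 212 225
  236 241 242 242 242 239 231 208 194 193 194]
 [116 118 143 183 216 235 239 236 224 190 153 130 126 136 135 135 144 170
  203 230 239 242 242 242 237 226 204 193 192]
 [121 146 185 217 233 234 225 198 160 122  98  88  90  93  94  92  95 111
  143 185 221 237 241 242 240 235 223 203 194]
 [146 187 220 234 231 205 166 130 102  89  86  88  88  89  88  86  88  88
   98 127 170 209 234 241 242 241 233 220 203]
 [191 221 235 234 205 153 106  87  86  86  90  89  88  89  88  89  88  85
   88  91 111 155 205 236 241 242 239 232 218]
 [224 235 235 215 165 110  84  85  88  88  87  86  88  89  90  89  88  86
   84  79  81 101 160 222 240 242 241 239 230]
 [236 239 226 177 117  87  85  86  90  87  88  89  87  89  89  89  87  84
   76  66  59  69 114 183 231 241 243 241 238]
 [240 236 207 139  89  80  88  90  90  89  88  90  89  90  89  88  82  75
   62  44  40  45  73 127 194 236 242 242 240]
 [240 231 177 110  80  82  88  87  90  89  89  88  90  85  85  78  71  56
   42  34  41  51  66  94 161 228 241 242 241]
 [240 221 1
[... 1467 characters left out ...]
 54  42  41  42  45  45  42  45  46  47  45  45
   45  55  73  90 106 112 108 105 103 105 104]
 [225 205 167 131 121 108  85  62  47  45  45  44  43  43  47  48  49  50
   58  73  94 112 111 109 106 106 106 105 105]
 [216 205 166 133 128 127 117  96  81  70  65  55  53  50  54  61  66  74
   84  98 113 117 111 108 106 106 110 115 113]
 [189 191 164 138 128 138 142 137 125 114 105  92  83  82  91  97 107 112
  111 111 115 113 111 109 106 108 118 130 130]
 [172 170 158 143 130 134 148 154 153 147 140 133 126 127 133 137 139 133
  121 114 109 108 110 108 108 110 125 142 138]
 [164 165 161 149 134 129 143 155 162 160 162 157 157 154 156 152 140 123
  108 104 107 109 106 108 108 109 119 132 124]]
```

View pics/z.png

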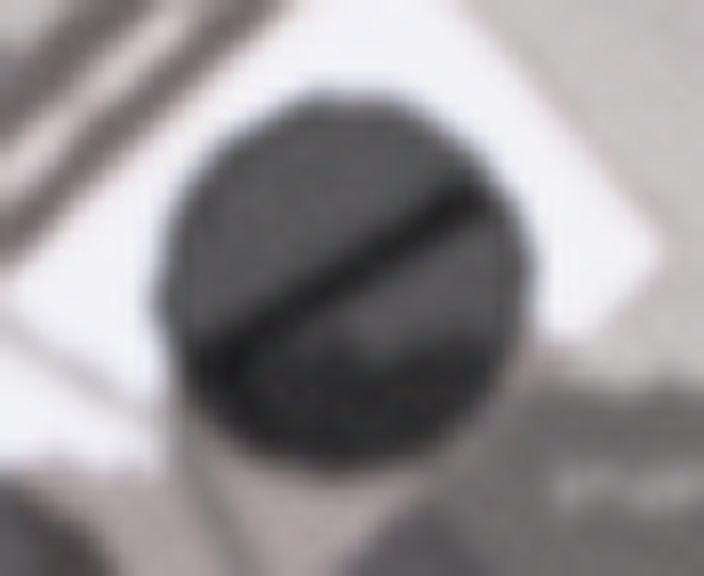

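Run:
```python
from h import *
i=np.array([8,9,10,11,12,13,14,15,16]);j=np.array([19,18,16,14.2,12.8,11.5,9.6,8,6.7])
s,b=np.polyfit(j,i,1); 
for z in(.084,.089,.094):
    p=[toz('wrist',(176+s*J+b,353+J),z)[:2] for J in(6,20)]; d=p[1]-p[0]; print(p,np.degrees(np.arctan2(d[1],d[0])))
```

```text
[array([0.47885975, 0.04278628]), array([0.46366439, 0.04959395])] 155.86715317351334
[array([0.47864345, 0.04115011]), array([0.46369483, 0.04784724])] 155.86715317351334
[array([0.47842715, 0.03951394]), array([0.46372527, 0.04610053])] 155.86715317351343
```

The bar lies at about -24° in the world, so the screw is at about 0.2 rad. Next I move above the stand with yaw near 0.

Request:
{"method": "send_rows", "body": {"increments": [[[-0.01,-0.09,0,0.12],[-0.03,-0.18,0,0.24],[-0.05,-0.27,0,0.36],[-0.07,-0.37,0,0.48],[-0.09,-0.46,0,0.6],[-0.11,-0.55,0,0.72],[-0.12,-0.65,0,0.84],[-0.13,-0.74,0,0.9]]]}}

```text
clock: 17.02
tool_pos: [0.4968, -0.1703, 0.2337]
orientation: [-180.0, -0.0, -69.6]
force: [0.6, 0.4, 0.0]
opening: 0.044
gripper_force: 0.0
```

Request:
{"method": "send_rows", "body": {"increments": [[[-0.02,-0.1,0,0.12],[-0.04,-0.2,0,0.24],[-0.06,-0.3,0,0.36],[-0.08,-0.45,0,0.48],[-0.1,-0.6,0,0.6],[-0.12,-0.7,0,0.72],[-0.13,-0.75,0,0.81],[-0.13,-0.75,0,0.81],[-0.13,-0.75,0,0.81]]]}}

```text
clock: 18.15
tool_pos: [0.4709, -0.3193, 0.2335]
orientation: [-180.0, -0.0, -0.4]
force: [-0.4, 0.2, -0.4]
opening: 0.0437
gripper_force: 0.0
```

Run:
```python
from h import *
np.set_printoptions(precision=4,suppress=True)
c='wrist'; im=ctrl.snapshot(c)[...,::-1]; cv2.imwrite('pics/w3full.png',im)
for n,z in dict(stand_in=.007,stand=0,key_grip=.085,key=.007,screw_head=.084).items():
    for d in ctrl.spot_point(n,c)[:3]: print(c,n,round(d['conf'],2),np.round(d['pixel']),toz(c,d['pixel'],z)[:2])
for n in('key','stand'):
  for d in ctrl.trace(n,c)[:3]: print(n,d['conf'],d['bbox'])
k=cal('wrist')[1]; print(k['eye'],k['attitude']); o=ctrl.get_obs(); print(o['clock'],o['tool_pos'],o['orientation'],o['joint_pos'])
r,q=map(int,proj(c,[.514,-.32,.06])); y0,x0=max(r-75,0),max(q-100,0); print(y0,x0)
cv2.imwrite('pics/w3.png',cv2.resize(im[y0:y0+150,x0:x0+200],None,fx=4,fy=4,interpolation=2))
```

```text
wrist stand_in 0.61 [143. 282.] [ 0.5177 -0.3199]
wrist stand 0.73 [144. 278.] [ 0.5158 -0.3152]
wrist key_grip 0.67 [216. 191.] [ 0.4502 -0.2278]
wrist key_grip 0.64 [248. 273.] [ 0.4164 -0.3105]
wrist key_grip 0.57 [148. 279.] [ 0.5172 -0.3166]
wrist key 0.93 [143. 279.] [ 0.5176 -0.3162]
wrist key 0.72 [203. 210.] [ 0.4446 -0.2299]
wrist key 0.57 [225. 276.] [ 0.4163 -0.312 ]
wrist screw_head 0.48 [198.   1.] [0.473  0.0484]
key 0.93 [259.6, 218.6, 295.4, 264.8]
key 0.92 [270.4, 130.2, 286.5, 170.1]
key 0.82 [172.0, 192.6, 219.8, 233.0]
stand 0.65 [245.1, 106.6, 318.9, 180.3]
[ 0.5396 -0.3189  0.392 ] [-14.7481   0.0377 -90.1904]
18.55 [ 0.4709 -0.3194  0.2336] [179.9993  -0.0067  -0.2187] [-14.4497  10.3452 -12.3601  -0.001  -67.2881 104.2314]
74 182
```

View pics/w3.png

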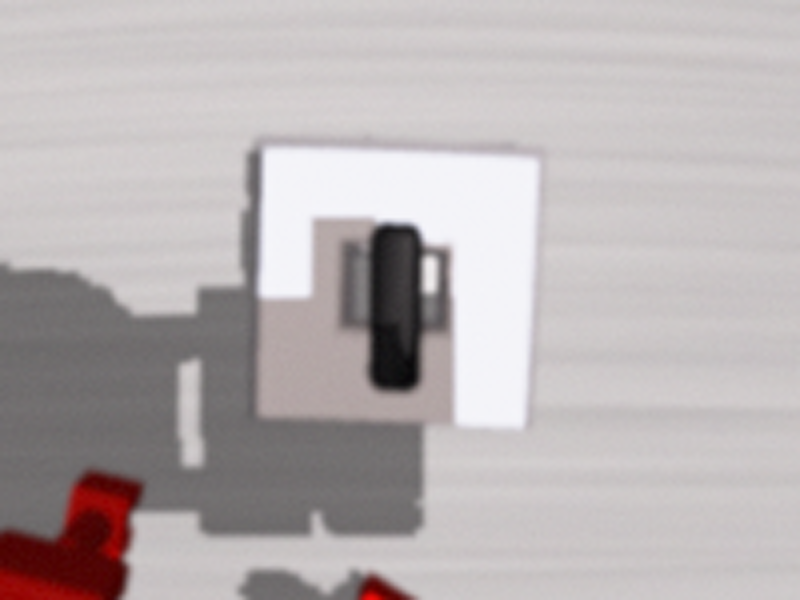

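Run:
```python
from h import *
f=lambda p,z:toz('wrist',(74+p[1]/4,182+p[0]/4),z)[:2]
A=[f(p,.032) for p in((262,145),(541,152),(528,428),(257,416))]
for i in range(4):
    d=A[i]-A[(i+1)%4]; print(A[i],np.hypot(*d),np.degrees(np.arctan2(d[1],d[0])))
print('c',np.mean(A,0))
H=[f(p,.103) for p in((397,226),(394,389))]; d=H[0]-H[1]; print(H,np.mean(H,0),np.hypot(*d),np.degrees(np.arctan2(d[1],d[0])))
Hs=[f(p,.032) for p in((342,240),(452,246),(445,328),(340,328))]; print('hole',np.mean(Hs,0),Hs)
```

```text
[ 0.55541183 -0.28241499] 0.07645639015929752 88.40908858841675
[ 0.55328916 -0.35884191] 0.07741957101184502 -2.0740829037481134
[ 0.47592031 -0.35603996] 0.07636084623920548 -92.76504304891068
[ 0.47960399 -0.27976802] 0.07585403724356282 178.00022617313834
c [ 0.51605632 -0.31926622]
[array([ 0.53389743, -0.31922533]), array([ 0.49738669, -0.31844138])] [ 0.51564206 -0.31883336] 0.03651915714185776 -1.230045156461375
hole [ 0.51600565 -0.31863358] [array([ 0.52870688, -0.30418687]), array([ 0.52695223, -0.33440518]), array([ 0.50413191, -0.33251814]), array([ 0.5042316 , -0.30342413])]
```

Request:
{"method": "send_rows", "body": {"increments": [[[0.12,0.0,0,-0.01],[0.225,0.002,-0.1,-0.02],[0.225,0.002,-0.35,-0.02],[0.225,0.002,-0.6,-0.02],[0.225,0.002,-0.78,-0.02],[0.225,0.002,-0.838,-0.02],[0.225,0.002,-0.838,-0.02]]]}}

```text
clock: 19.42
tool_pos: [0.516, -0.3193, 0.066]
orientation: [180.0, 0.0, -1.9]
force: [-0.4, -0.8, 0.2]
opening: 0.0439
gripper_force: 0.0
```

Request:
{"method": "send_rows", "body": {"increments": [[[0,0,0,0],[0,0,0,0],[0,0,0,0],[0,0,0,0],[0,0,0,0]]], "jaw": 0}}

```text
clock: 20.05
tool_pos: [0.5162, -0.3193, 0.0665]
orientation: [180.0, -0.0, -1.9]
force: [-1.0, 0.9, 3.8]
opening: 0.0117
gripper_force: 30.0
```

```bash
python3 -c "
from h import *
o=ctrl.get_obs(); print(o['clock'],o['tool_pos'],o['orientation'],o['force'],o['moment'],o['opening'],o['joint_pos'])"
```

```text
20.05 [ 0.51616211 -0.3192965   0.06651824] [ 1.79984079e+02 -4.02753647e-02 -1.92543278e+00] [-0.95675971  0.9270725   3.80317033] [ 0.3992708   0.40227539 -0.02039859] 0.011690253282273971 [-1.33138465e+01  2.25485937e+01 -1.93962214e+01  1.02982896e-02
 -4.80125593e+01  1.01381522e+02]
```

Request:
{"method": "send_rows", "body": {"increments": [[[0,0,0.06,0],[0,0,0.15,0],[0,0,0.3,0],[0,0,0.5,0],[0,0,0.72,0],[0,0,0.72,0]]]}}

```text
clock: 20.8
tool_pos: [0.5178, -0.3201, 0.2147]
orientation: [179.9, -0.4, -1.9]
force: [-0.0, 0.5, -2.0]
opening: 0.0119
gripper_force: 30.0
```

Request:
{"method": "send_rows", "body": {"increments": [[[-0.02,0.15,0,-0.03],[-0.04,0.35,0,-0.06],[-0.07,0.55,0,-0.09],[-0.1,0.75,0,-0.12],[-0.114,0.915,0,-0.128]]]}}

```text
clock: 21.42
tool_pos: [0.4922, -0.1349, 0.2097]
orientation: [-180.0, 0.0, -13.0]
force: [0.6, -0.5, -0.8]
opening: 0.0117
gripper_force: 30.0
```

Request:
{"method": "send_rows", "body": {"increments": [[[-0.02,0.2,0,-0.03],[-0.04,0.4,0,-0.06],[-0.07,0.6,0,-0.09],[-0.1,0.8,0,-0.12],[-0.114,0.915,0,-0.128],[-0.114,0.915,0,-0.128],[-0.114,0.915,-0.1,-0.128],[-0.114,0.915,-0.1,-0.128],[-0.114,0.915,-0.1,-0.128]]]}}

```text
clock: 22.55
tool_pos: [0.4704, 0.0463, 0.1904]
orientation: [180.0, -0.0, -24.0]
force: [-0.6, -0.1, -1.3]
opening: 0.012
gripper_force: 30.0
```

Run:
```python
from h import *
np.set_printoptions(precision=4,suppress=True)
c='wrist'; im=ctrl.snapshot(c)[...,::-1]; cv2.imwrite('pics/w4full.png',im)
for n,z in dict(screw_head=.084,key_tip=.13,half_left_knob=.116,half_right_knob=.116).items():
    for d in ctrl.spot_point(n,c)[:2]: print(c,n,round(d['conf'],2),np.round(d['pixel']),toz(c,d['pixel'],z)[:2])
o=ctrl.get_obs(); print(o['clock'],o['tool_pos'],o['orientation'],o['opening'])
r,q=map(int,proj(c,[.4707,.047,.1])); y0,x0=max(r-90,0),max(q-100,0); print(r,q,y0,x0)
cv2.imwrite('pics/w4.png',cv2.resize(im[y0:y0+150,x0:x0+200],None,fx=4,fy=4,interpolation=2))
```

```text
wrist screw_head 0.58 [205. 283.] [0.4712 0.0456]
wrist key_tip 0.62 [226. 281.] [0.4684 0.0485]
wrist key_tip 0.58 [120. 494.] [ 0.4783 -0.1364]
wrist half_left_knob 0.86 [146. 190.] [0.547  0.0861]
wrist half_right_knob 0.95 [114. 340.] [ 0.5235 -0.0218]
wrist half_right_knob 0.66 [206. 282.] [0.4782 0.0434]
22.8 [0.4705 0.0467 0.1904] [-179.967    -0.0291  -23.9491] 0.011756233743166119
211 281 121 181
```

View pics/w4.png

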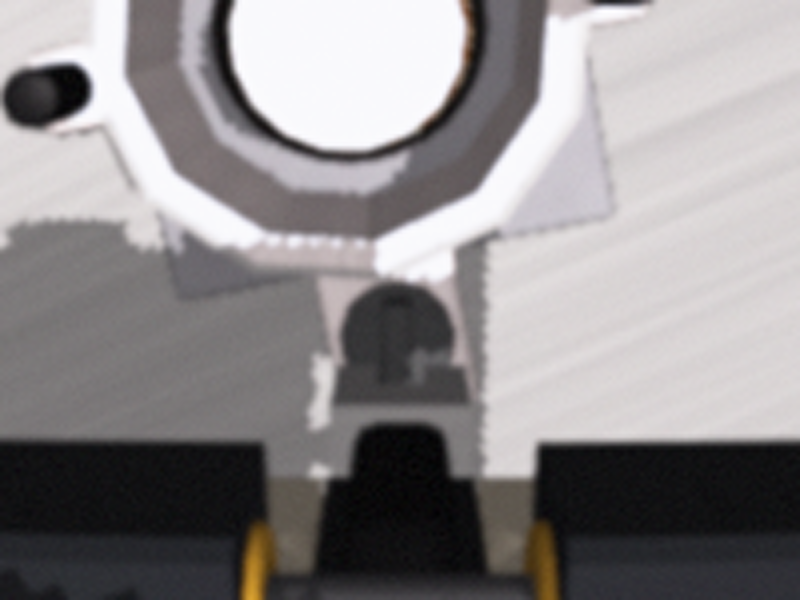

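The view shows the bar (crop col about 397) centred under the key block (333–468, centre 400) and parallel to it. The ring is closed, so I can descend.

Request:
{"method": "send_rows", "body": {"increments": [[[0,0,-0.07,0],[0,0,-0.14,0],[0,0,-0.17,0],[0,0,-0.19,0],[0,0,-0.21,0],[0,0,-0.22,0],[0,0,-0.22,0]]]}}

```text
clock: 23.68
tool_pos: [0.4703, 0.0468, 0.146]
orientation: [180.0, -0.0, -23.9]
force: [-0.8, 0.1, -0.5]
opening: 0.0122
gripper_force: 30.0
```

Request:
{"method": "send_rows", "body": {"increments": [[[0,0,-0.008,0],[0,0,-0.014,0],[0,0,-0.014,0]]]}}

```text
clock: 24.05
tool_pos: [0.4704, 0.0468, 0.1435]
orientation: [-180.0, -0.0, -23.9]
force: [-1.2, -0.2, 2.4]
opening: 0.0121
gripper_force: 30.0
```

Request:
{"method": "send_rows", "body": {"increments": [[[0,0,0,-0.08],[0,0,0,-0.17],[0,0,0,-0.26],[0,0,0,-0.35],[0,0,0,-0.44],[0,0,0,-0.53],[0,0,0,-0.62],[0,0,0,-0.7],[0,0,0,-0.7]]]}}

```text
clock: 25.18
tool_pos: [0.4708, 0.0471, 0.1435]
orientation: [-179.9, 0.0, -84.0]
force: [1.6, 0.8, -0.2]
opening: 0.0121
gripper_force: 30.0
```

```bash
python3 -c "
from h import *
o=ctrl.get_obs(); print(o['clock'],o['tool_pos'],o['orientation'],o['force'],o['moment'],o['opening'],o['joint_pos'])"
```

```text
25.175 [0.47081546 0.04711401 0.14346585] [-1.79927916e+02  2.62658313e-02 -8.40381049e+01] [ 1.58310022  0.8332925  -0.21393053] [ 0.44703841 -0.22410453  0.04119816] 0.012145799193748976 [ 2.96320720e+01  5.67590771e+00 -3.08549264e+01  6.08343777e-03
 -5.33926016e+01 -2.36738179e+01]
```

Request:
{"method": "send_rows", "body": {"increments": [[[0,0,0,-0.04],[0,0,0,-0.08],[0,0,0,-0.12],[0,0,0,-0.16],[0,0,0,-0.16]]]}}

```text
clock: 25.8
tool_pos: [0.4709, 0.0471, 0.1435]
orientation: [-179.9, 0.0, -97.7]
force: [1.4, 0.7, 0.7]
opening: 0.0119
gripper_force: 30.0
```

```bash
python3 -c "
from h import *
o=ctrl.get_obs(); print(o['clock'],o['tool_pos'],o['orientation'],o['force'],o['moment'],o['opening'])"
```

```text
25.8 [0.47088995 0.04711684 0.14346564] [-1.79930943e+02  4.39483787e-02 -9.76800207e+01] [1.36889405 0.74922062 0.67212366] [ 0.54698158 -0.58735626  0.06113894] 0.01193256130788169
```

Request:
{"method": "send_rows", "body": {"increments": [[[0,0,0,-0.03],[0,0,0,-0.06],[0,0,0,-0.06]]]}}

```text
clock: 26.18
tool_pos: [0.4709, 0.0471, 0.1435]
orientation: [-179.9, 0.0, -102.8]
force: [2.5, 1.3, 0.2]
opening: 0.0118
gripper_force: 30.0
```

```bash
python3 -c "
from h import *
o=ctrl.get_obs(); print(o['clock'],o['tool_pos'],o['orientation'],o['force'],o['moment'],o['opening'])"
```

```text
26.175 [0.47088443 0.0470906  0.14345867] [-1.79936430e+02  4.53316437e-02 -1.02830736e+02] [2.5425491  1.32221848 0.16834295] [ 0.62741619 -0.77355566  0.14248458] 0.011846290798425247
```

Request:
{"method": "send_rows", "body": {"increments": [[[0,0,0,-0.03],[0,0,0,-0.06],[0,0,0,-0.06]]]}}

```text
clock: 26.55
tool_pos: [0.4709, 0.0471, 0.1435]
orientation: [-179.9, 0.0, -108.0]
force: [2.3, 1.9, 0.7]
opening: 0.0119
gripper_force: 30.1
```

```bash
python3 -c "
from h import *
o=ctrl.get_obs(); print(o['clock'],o['tool_pos'],o['orientation'],o['force'],o['moment'],o['opening'])"
```

```text
26.55 [0.47085752 0.04710956 0.14346182] [-1.79941349e+02  4.41540354e-02 -1.07971577e+02] [2.2795786  1.9179551  0.65451374] [ 0.86039737 -0.8960465   0.48387259] 0.0118761553662997
```

Request:
{"method": "send_rows", "body": {"increments": [[[0,0,0,0.06],[0,0,0,0.12],[0,0,0,0.15],[0,0,0.0,0.15],[0,0,0.03,0.15],[0,0,0.08,0.15],[0,0,0.18,0.15],[0,0,0.333,0.15],[0,0,0.333,0.15],[0,0,0.333,0.15]]]}}

```text
clock: 27.8
tool_pos: [0.4694, 0.0465, 0.2094]
orientation: [179.9, -0.0, -95.3]
force: [-0.1, -0.1, -1.4]
opening: 0.0122
gripper_force: 30.0
```

Run:
```python
from h import *
np.set_printoptions(precision=4,suppress=True)
c='wrist'; im=ctrl.snapshot(c)[...,::-1]; cv2.imwrite('pics/w5full.png',im)
for n,z in dict(screw_head=.084,half_left_knob=.116,half_right_knob=.116,jar=.01).items():
    for d in ctrl.spot_point(n,c)[:1]: print(c,n,round(d['conf'],2),np.round(d['pixel']),toz(c,d['pixel'],z)[:2])
o=ctrl.get_obs(); print(o['clock'],o['tool_pos'],o['orientation'],o['opening'],o['moment'])
r,q=map(int,proj(c,[.4707,.047,.09])); y0,x0=max(r-80,0),max(q-100,0); print(r,q,y0,x0)
cv2.imwrite('pics/w5.png',cv2.resize(im[y0:y0+150,x0:x0+200],None,fx=4,fy=4,interpolation=2))
```

```text
wrist screw_head 0.85 [199. 281.] [0.4689 0.0454]
wrist half_right_knob 0.56 [130. 204.] [ 0.523  -0.0225]
wrist jar 0.61 [177. 224.] [0.5321 0.0314]
28.05 [0.4698 0.0466 0.2091] [179.925   -0.043  -95.2769] 0.012064218305407012 [0.0542 0.1092 0.0209]
202 279 122 179
```

View pics/w5.png

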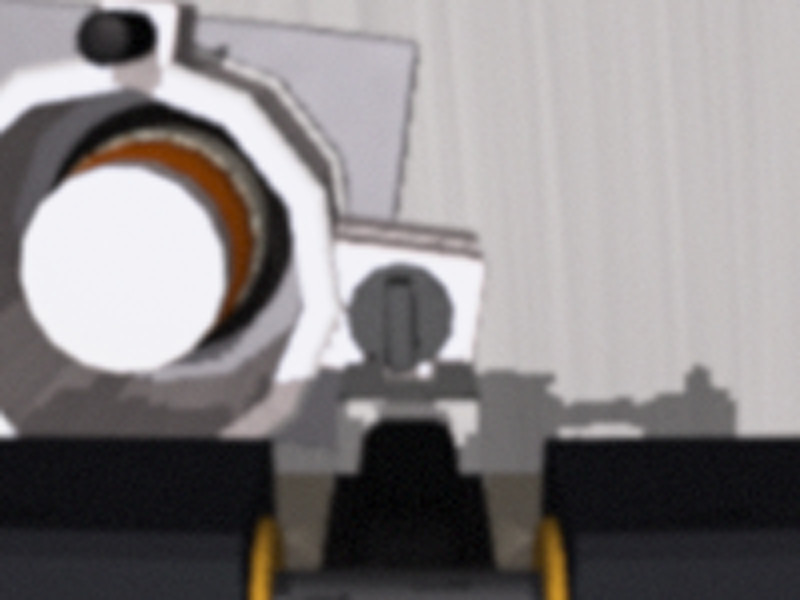

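The view shows the bar at crop (400, 320), parallel to the tool at -95°. That agrees with the 1.40 rad stop, and the jar is upright. Now I return the key.

Request:
{"method": "send_rows", "body": {"increments": [[[0.02,-0.1,0,0.11],[0.04,-0.25,0,0.22],[0.06,-0.4,0,0.33],[0.09,-0.6,0,0.44],[0.116,-0.8,0,0.54],[0.116,-0.915,0,0.54]]]}}

```text
clock: 28.8
tool_pos: [0.4933, -0.1379, 0.2091]
orientation: [179.9, 0.0, -48.8]
force: [-0.2, 0.2, 0.1]
opening: 0.0115
gripper_force: 30.0
```

Request:
{"method": "send_rows", "body": {"increments": [[[0.02,-0.2,0,0.11],[0.04,-0.4,0,0.22],[0.06,-0.6,0,0.33],[0.09,-0.8,0,0.44],[0.116,-0.915,0,0.547],[0.116,-0.915,0,0.547],[0.116,-0.915,0,0.547],[0.116,-0.915,-0.2,0.547],[0.116,-0.915,-0.4,0.547],[0.116,-0.915,-0.4,0.547]]]}}

```text
clock: 30.05
tool_pos: [0.5145, -0.3176, 0.1271]
orientation: [-179.9, 0.3, -1.9]
force: [0.0, -0.0, -0.1]
opening: 0.0117
gripper_force: 30.0
```

Request:
{"method": "send_rows", "body": {"increments": [[[0.003,-0.003,0,0],[0.003,-0.003,-0.06,0],[0.003,-0.003,-0.12,0],[0.003,-0.003,-0.18,0],[0.003,-0.003,-0.23,0],[0.003,-0.003,-0.27,0],[0.003,-0.003,-0.29,0],[0.003,-0.003,-0.29,0]]]}}

```text
clock: 31.05
tool_pos: [0.5172, -0.3199, 0.0715]
orientation: [-180.0, 0.0, -1.8]
force: [-0.4, -0.3, -0.7]
opening: 0.0119
gripper_force: 30.0
```

Request:
{"method": "send_rows", "body": {"increments": [[[0,0,-0.01,0],[0,0,-0.02,0],[0,0,-0.027,0],[0,0,-0.027,0]]]}}

```text
clock: 31.55
tool_pos: [0.5174, -0.3199, 0.0666]
orientation: [180.0, -0.0, -1.8]
force: [-0.5, -0.0, -0.8]
opening: 0.012
gripper_force: 30.0
```

Request:
{"method": "send_rows", "body": {"increments": [[[0,0,0,0],[0,0,0,0],[0,0,0,0],[0,0,0,0]]], "jaw": 0.5}}

```text
clock: 32.05
tool_pos: [0.5172, -0.3199, 0.0664]
orientation: [180.0, 0.0, -1.8]
force: [0.3, 0.1, 0.5]
opening: 0.0422
gripper_force: 0.0
```

Request:
{"method": "send_rows", "body": {"increments": [[[0,0,0.1,0],[0,0,0.3,0],[0,0,0.6,0],[-0.2,0,0.8,0],[-0.22,0,0.83,0],[-0.22,0,0.83,0],[-0.22,0,0.83,0]]]}}

```text
clock: 32.92
tool_pos: [0.4732, -0.3195, 0.2309]
orientation: [-180.0, 0.1, -1.9]
force: [0.5, -0.3, -0.6]
opening: 0.0437
gripper_force: 0.0
```

Run:
```python
from h import *
np.set_printoptions(precision=4,suppress=True)
c='wrist'; im=ctrl.snapshot(c)[...,::-1]
for n,z in dict(key_grip=.085,stand_in=.007).items():
    for d in ctrl.spot_point(n,c)[:3]: print(c,n,round(d['conf'],2),np.round(d['pixel']),toz(c,d['pixel'],z)[:2])
for d in ctrl.trace('key',c)[:3]: print(d['conf'],d['bbox'])
a=cv2.resize(im[74:224,182:382],None,fx=2.7,fy=2.7,interpolation=2)
s=ctrl.snapshot('top')[...,::-1]; b=cv2.resize(s[130:310,130:440],(a.shape[1],314),interpolation=2)[:195+119]
cv2.imwrite('pics/fin.png',np.vstack([a[:285],b]))
for n,z in dict(half_left_knob=.116,half_right_knob=.116,screw_head=.084,jar=.01,beaker=0,pot=0,weight=0,reagent=0).items():
    for d in ctrl.spot_point(n,'top')[:1]: print(n,round(d['conf'],2),toz('top',d['pixel'],z)[:2])
print(ctrl.get_obs()['clock'],ctrl.get_obs()['tool_pos'])
```

```text
wrist key_grip 0.91 [149. 280.] [ 0.5181 -0.3195]
wrist key_grip 0.85 [251. 274.] [ 0.4168 -0.3096]
wrist key_grip 0.75 [222. 192.] [ 0.4489 -0.2287]
wrist stand_in 0.55 [145. 281.] [ 0.5164 -0.3201]
wrist stand_in 0.25 [148. 278.] [ 0.5128 -0.3167]
0.95 [172.2, 196.7, 217.7, 238.2]
0.78 [272.1, 131.2, 287.5, 172.4]
0.64 [260.4, 218.2, 292.5, 264.7]
half_left_knob 0.81 [0.5486 0.0928]
half_right_knob 0.58 [ 0.5202 -0.0139]
screw_head 0.47 [0.4711 0.0429]
jar 0.68 [0.5923 0.0163]
pot 0.62 [0.3895 0.1752]
reagent 0.79 [0.7304 0.2817]
33.575 [ 0.4733 -0.3198  0.2324]
```

View pics/fin.png

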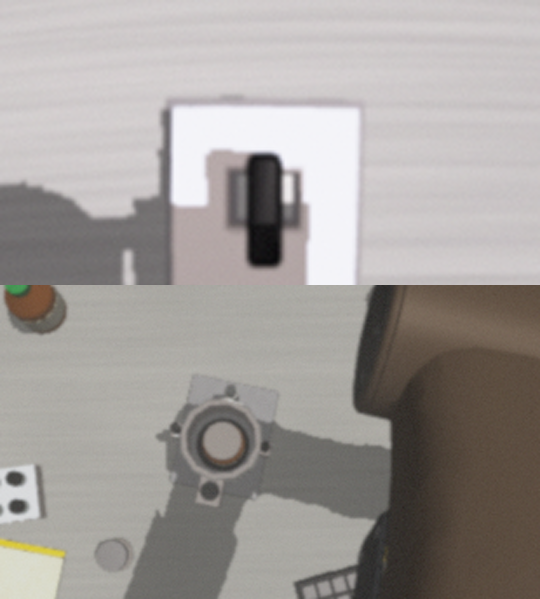

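The key stands upright in its hole, the jacket is a closed ring around the jar, and the arm is clear of everything. I'm handing in.

```bash
python3 -c "
from plant import ctrl
print(ctrl.close_job())"
```

```text
the job is handed in; nothing more can be done
None
```

I handed the job in at about 34 s: both jacket halves are shut around the upright jar, the screw is turned clockwise to its stop, and the key stands back in its hole in the stand. No result came back from the judging.

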